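Slide the opened sealant cartridge home into its bay

TASK

The tall opened sealant cartridge has been left standing out on the plank. Push it with the fingers, without squeezing or lifting it, so that it slides standing upright into the empty bay of the wooden rack, right back against the rack's back board. Push it gently and low enough that it never rocks or tips (its nozzle is full of fresh sealant), leave everything else where it is, and move clear at the end.

Things in the scene. Friction and masses are not known exactly. Their poses are not given: they have to be found in the camera images.
- cartridge: Opened sealant cartridge: upright white plastic cylinder with grey label, 50 mm diameter, 215 mm high, plus a slim conical nozzle on top (297 mm in all). Loose, 0.28-0.48 kg, standing on the bare plank to the right of the rack. Origin: centre of its underside; z along its axis. Friction on the plank is 0.4-0.6: a level push above about 40 mm may tip it, lower down it slides.
- rack: Plywood rack fixed to the plank on the left, no floor, open to the right. Back board 240 mm long, 70 high; 4 fins, 10 thick, 50 high, make 3 bays 62 mm wide. Origin: plank level, centre of the middle bay, 26 mm in front of the board's face. x runs into the bays (to the robot's left); board's face at x = 26, fins' noses at -12. y along the board: bay centres -72, 0, 72, fins -108, -36, 36, 108.
- card: Rectangle of white card, 50 x 56 mm, under 1 mm thick, stuck down flat (nothing catches on it), on the floor of the empty bay: any of the three. Origin: its centre, on that bay's centre line, 26 mm in front of the back board's face; axes parallel to the rack's. A cartridge pushed right back touches the board with its axis 1 mm past this point in x.
- spray_can: Slim grey spray can with a black cap, 50 mm in diameter, 187 mm high, loose, standing in another bay of the rack. Origin: centre of its underside. Leave alone.
- glue_bottle: White glue bottle with a black spout, 48 mm in diameter, 182 mm high, loose, standing in another bay of the rack. Origin: centre of its underside. Leave alone.
- bracket: Grey aluminium pipe bracket (a saddle strap, 98 by 24 mm, 27 mm high), loose on the plank on the right. Origin: centre of its underside. Leave alone.
- hub_cap: Domed round steel wheel hub cap, 144 mm in diameter, 33 mm high, loose on the plank, left of the rack. Origin: centre of its underside. Leave alone.
- torch_switch: Small black plastic torch switch, 38 by 18 mm, 15 mm high, loose on the plank near the robot. Origin: centre of its underside. Leave alone.
- gasket: Blue hard silicone gasket ring, 68 mm in diameter, 6 mm high, loose on the plank on the left. Origin: centre of its underside. Leave alone.
- lamp_shade: Terracotta lamp shade, a hollow cone standing on its wide end, 150 mm across at the foot, 110 mm high, loose on the plank on the right. Origin: centre of its underside. Leave alone.

How it is judged (in metres and radians):
At the end, for the whole second after the job is handed in: The cartridge stands upright (within 0.05 rad) and still on the plank in the empty bay: its axis within 10 mm of the bay's centre line, and its back within 9 mm of the back board (x of cartridge in the frame of card between -0.008 and 0.006 m and y of cartridge in the frame of card between -0.01 and 0.01 m and angle between cartridge's own z axis and vertical below 0.05 rad and height (world z) of cartridge below 0.004 m and linear speed of cartridge below 0.01 m/s); the robot touches nothing.
It fails at once if the cartridge rocks or tips (more than 0.15 rad from upright) (angle between cartridge's own z axis and vertical above 0.15 rad).
It fails at once if the cartridge is lifted off the plank (8 mm) (height (world z) of cartridge above 0.008 m).
It fails at once if the cartridge is squeezed or pressed hard with the fingers (more than 25 N) (contact force between the fingers and cartridge above 25 N).
It fails at once if the cartridge is knocked along faster than 0.35 m/s (linear speed of cartridge above 0.35 m/s).
It fails at once if anything else is shifted (more than 12 mm), or a neighbour in the rack is tipped (distance of any of spray_can, glue_bottle, bracket, hub_cap, torch_switch, gasket, lamp_shade from where it was at the start of the episode above 0.012 m or angle between any of spray_can, glue_bottle's own z axis and vertical above 0.2 rad).
It also fails if it takes over 64 s, if anything falls off the work surface, if the arm or the gripper's body presses on something with over 40 N, if the wrist force passes 120 N, or if a joint passes its speed limit or range.

ROBOT

A 6-joint arm with a two-finger parallel gripper is mounted at the origin on the work surface. World frame = base frame: x ahead of the robot, y to its left, z up, the work surface at z = 0. Lengths are in m, angles in degrees, forces in N, time in s.
With the tool pointing down it reaches from about 0.35 to 0.875 m from the base axis. Payload 4.2 kg.
Tool frame: the origin (TCP) lies between the finger pads; the fingertips stand 19 mm ahead of it and the grasp point (between the pads) is the TCP; z points along the fingers, y is the line along which they close (so a half turn about z gives the same grasp; the last joint's range is limited). The gripper opens to 87 mm and grips with 3 to 60 N. Pads are 19 mm wide; open, the fingers measure 117 mm over their backs; the gripper's body (75 mm by 190 mm) begins 51 mm behind the grasp point.
Start: joints at [-53.423, 22.042, 0.453, 0, -68.411, -14.817], TCP at [0.232, -0.58, 0.242] pointing down, gripper open.
Joint ranges: [-179.83, 179.83], [-69.29, 118.12], [-61.27, 80.66], [-181.25, 117.63], [-171.15, -9.14], [-177.46, 177.46]. Speed limits (degrees/s): [159.86, 159.86, 180, 180, 180, 180].

INTERFACE

Orientations are given as [roll, pitch, yaw] about the fixed x, y, z axes, in that order (R = Rz(yaw) Ry(pitch) Rx(roll)).
In Python, from station import env gives the robot as it stands.
- The arm moves only by the tool move_arm, never from a script. Its argument "targets" is text: rows parted by semicolons, each of 7 numbers parted by spaces: the shift along the world's x, y, z normalised to -1 to 1, where 1 is 300 mm, then the turn, a rotation vector about the world's x, y, z normalised to -1 to 1, where 1 is pi/4 rad, then the closure, from 0 (fully open) to 1 (shut). A call has 1 to 12 rows; each row is the pose to reach, as a shift and turn from the pose commanded when the call began; what a row does not reach only later rows make up. A row lasts 1/8 s, in which the tool goes at most 62.5 mm and 10.7 degrees, less where a joint would pass 70% of its speed; a pose out of reach is approached as far as the arm can. A call with a number of a shift or a turn outside -1 to 1 is refused whole. A call with a gripper value outside its range is refused whole. The fingers move at their own pace and stop on an object; "force" is the grip in N (left out, the last holds). Time passes only in rows, so rows that repeat a pose let the fingers close. It gives the time, the measured TCP pose, the force, the opening and the grip force at its end, in the units of the state.
- env.state(): the state, without advancing time (a new reading comes with each control period).
- env.capture(name): name is "scene" or "top"; returns the picture (420x560x3 uint8, blue, green, red); there is no depth.
- env.calibration(name): a dict with "K" (3x3 intrinsics, pixels), "dist_coeffs" ([k1, k2, p1, p2, k3] as OpenCV has them; the pictures are not rectified), "R" (3x3) and "t" (3): a world point X has camera coordinates R X + t. Camera axes: x right, y down, z forward; pixel columns grow to the right and rows downward; lengths in m; the calibration is good to about 2 mm. A picture is of the moment at which its call begins. calibration takes no time and is no camera call.
- env.close_job(): hands the job in; it is judged then, once.
Trained networks look in the newest picture that a camera, given by its name, has taken for a name from the list of things; names that differ only in an ending like _2 or _b are one class to them, and where a whole thing is asked for, a point or a joint stands for the part that bears it (a point fixed in the world has none). Each returns a list of dicts, best first, with "p" (0 to 1); they miss things now and then, are a little off and sometimes report something else, mostly with a low value. They report only what shows in the picture. A call takes as long as a camera call.
- env.cut_out(camera, label): "region" (420x560 bool, what is visible of it).
- env.tip_of(camera, label): "xyz" ([x, y, z] in m, in world coordinates, good to about 4 mm: a listed point, or the origin of a listed thing).
The state is a dict: "clock": time; "q": joint angles; "joint_vel": joint speeds; "effort": joint torques, N m; "tcp_pos": TCP position; "tcp_rot": TCP orientation; "force": force on the tool from outside, world axes, zero at the start; "wrist_torque": the same for the moment, N m; "grip_width": finger opening in m; "grip_force": force on a finger pad.
Only numpy, scipy, OpenCV 4.12 (cv2) and the standard library are available. Lean on these libraries where they do the work, as an engineer would, in place of code of your own. Each camera call takes 0.05 s, during which the arm holds its last target. There are 200 camera calls.

## Working session

There is one attempt and no reset: what is moved stays moved. The work goes in short steps, Python scripts to look and compute and a tool call to move; the robot and the scene stay as the last step left them, time stands still between calls to the robot, and variables do not carry over. Pictures are saved under pics/ and viewed, at most 10 in all, crops included, and the job is handed in when it is done.

Besides the shell and the picture viewer there is one more tool, called after "Emit:" as name(argument=value, ...) on one line, values as JSON. move_arm: Moves the arm, as the interface text tells. Scaled input: -1 to 1 covers 300 mm each way for a shift and pi/4 rad each way for a turn. Its arguments: {"type":"object","properties":{"targets":{"type":"string"},"force":{"type":"number"}},"required":["targets"]}

```bash
mkdir -p pics; python3 - <<'E'
from station import env
import cv2
for c in("scene","top"):
    cv2.imwrite(f"pics/{c}0.png",env.capture(c))
    for l in("cartridge","rack","card","spray_can","glue_bottle","bracket","hub_cap","torch_switch","gasket","lamp_shade"):
        print(c,l,[(d["xyz"],round(d["p"],2)) for d in env.tip_of(c,l)[:2]])
s=env.state();print(s)
E
```

```text
scene cartridge [([0.5803, -0.0903, -0.002], 0.9)]
scene rack [([0.5831, 0.1475, 0.0008], 0.86)]
scene card [([0.5086, 0.1406, 0.001], 0.47)]
scene spray_can [([0.5804, 0.1453, 0.0053], 0.64)]
scene glue_bottle []
scene bracket [([0.4335, -0.2996, 0.0025], 0.45)]
scene hub_cap [([0.5871, 0.3745, 0.0007], 0.89)]
scene torch_switch [([0.4076, -0.0894, -0.0016], 0.51)]
scene gasket [([0.4225, 0.3284, 0.0037], 0.71)]
scene lamp_shade [([0.6736, -0.3469, 0.0014], 0.58)]
top cartridge [([0.5765, -0.0903, 0.0003], 0.64)]
top rack [([0.584, 0.143, 0.0029], 0.98)]
top card [([0.5101, 0.14, -0.0042], 0.9)]
top spray_can [([0.5876, 0.144, -0.0025], 0.76)]
top glue_bottle [([0.6552, 0.1508, -0.0026], 0.73)]
top bracket [([0.4347, -0.2907, 0.0007], 0.73)]
top hub_cap [([0.5875, 0.38, 0.0003], 0.68)]
top torch_switch [([0.4076, -0.0855, -0.0017], 0.54)]
top gasket [([0.4159, 0.3312, 0.0044], 0.55)]
top lamp_shade [([0.6688, -0.352, -0.0002], 0.57)]
{'clock': 1.1, 'q': array([-5.34244363e+01,  2.20409485e+01,  4.54656770e-01,  1.88739797e-03,
       -6.84103020e+01, -1.48165589e+01]), 'joint_vel': array([-0.07161931,  0.02443493, -0.10285633,  0.04627378, -0.01232718,
       -0.1010005 ]), 'effort': array([-3.95898064e-05, -3.90477705e+01,  1.87625849e+01,  4.22425121e+00,
        1.55097269e-02, -8.03521431e-06]), 'tcp_pos': array([ 0.23170938, -0.58046359,  0.24157658]), 'tcp_rot': array([-1.79996258e+02, -8.25606409e-04, -1.58240301e+02]), 'force': array([0.05171854, 0.38187608, 0.66879007]), 'wrist_torque': array([ 0.00383708,  0.0104209 , -0.00175674]), 'grip_force': 0.0, 'grip_width': 0.08696755196532584}
```

View pics/scene0.png

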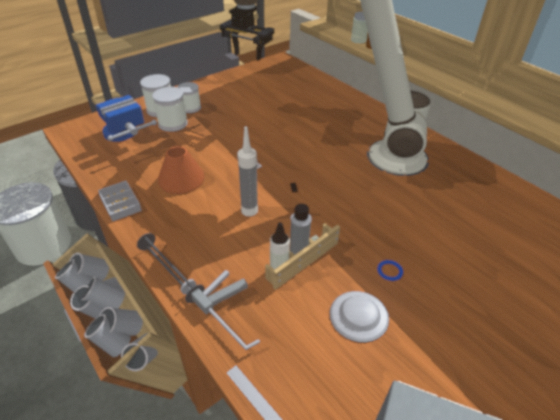

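View pics/top0.png

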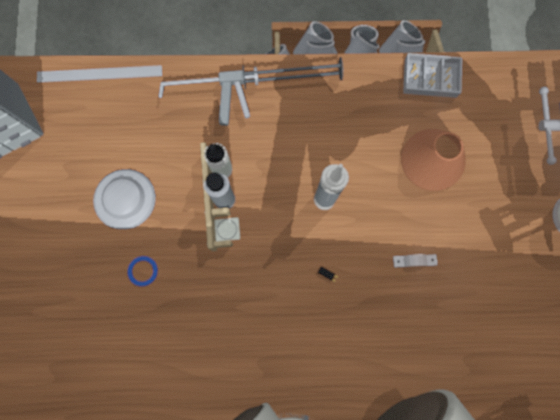

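The scene view shows the cartridge at about (248,185), and the can and bottle in two bays of the rack at (300,230) and (280,245). The top view shows the white card in the near bay at (228,230), with the cartridge foot near (322,205). Next I'll fit the rack pose more precisely.

```bash
cat > h.py <<'E'
from station import env
import numpy as np, cv2
from scipy.optimize import minimize
from scipy.spatial.transform import Rotation as Rn
def proj(c,X):
    k=env.calibration(c); return cv2.projectPoints(np.array(X,float).reshape(-1,1,3),cv2.Rodrigues(np.array(k["R"]))[0],np.array(k["t"],float),np.array(k["K"]),np.array(k["dist_coeffs"]))[0][:,0]
def ground(c,uv,z=0):
    k=env.calibration(c);R=np.array(k["R"]);t=np.array(k["t"])
    p=cv2.undistortPoints(np.array(uv,float).reshape(-1,1,2),np.array(k["K"]),np.array(k["dist_coeffs"]))[:,0]
    d=np.c_[p,np.ones(len(p))]@R; C=-R.T@t
    return (C+d*((z-C[2])/d[:,2])[:,None])[:,:2]
def hull(m,pts):
    cv2.fillConvexPoly(m,cv2.convexHull((pts*16).astype(np.int32)),1,shift=4)
def box(x0,x1,y0,y1,z1): return np.array([[x,y,z] for x in(x0,x1) for y in(y0,y1) for z in(0,z1)])
BX=[box(.026,.036,-.12,.12,.07)]+[box(-.012,.026,f-.005,f+.005,.05) for f in(-.108,-.036,.036,.108)]
def rackmask(c,p):
    m=np.zeros((420,560),np.uint8);co,si=np.cos(p[2]),np.sin(p[2])
    for b in BX: hull(m,proj(c,np.c_[p[0]+co*b[:,0]-si*b[:,1],p[1]+si*b[:,0]+co*b[:,1],b[:,2]]))
    return m>0
def cylmask(c,p):
    a=np.linspace(0,2*np.pi,40);m=np.zeros((420,560),np.uint8)
    hull(m,proj(c,[[p[0]+.025*np.cos(t),p[1]+.025*np.sin(t),z] for z in(0,.215) for t in a]))
    return m>0
def fit_cart(p0,cams=("scene","top")):
    M={}
    for c in cams:
        env.capture(c);r=env.cut_out(c,"cartridge")
        if r: M[c]=r[0]["region"]
    def cost(p):
        e=0
        for c,M_ in M.items():
            m=cylmask(c,p); a=np.zeros((420,560),np.uint8)
            hull(a,proj(c,[[p[0]+.017*np.cos(t),p[1]+.017*np.sin(t),.205] for t in np.linspace(0,6.28,20)]+[[p[0],p[1],.297]]))
            e+=np.sum((m|(a>0))!=M_)
        return e
    r=minimize(cost,p0,method="Nelder-Mead",options=dict(initial_simplex=np.array(p0)+np.array([[0,0],[.006,0],[0,.006]])))
    return r.x,r.fun,[int(m.sum()) for m in M.values()]
E
python3 - <<'E'
from h import *
M={};D={}
for c in("scene","top"):
    im=env.capture(c); M[c]=env.cut_out(c,"rack")[0]["region"]; d=np.zeros((420,560),np.uint8)
    for l in("spray_can","glue_bottle"):
        r=env.cut_out(c,l); print(c,l,len(r))
        if r:d|=r[0]["region"].astype(np.uint8)
    D[c]=cv2.dilate(d,np.ones((3,3)))>0
    if c=="top":
        k=env.cut_out(c,"card")[0]["region"];q=np.argwhere(k)[:,::-1].astype(float);g=ground(c,q)
        print("card",g.mean(0),cv2.minAreaRect((g*1000).astype(np.float32)))
        im0=im
res=[]
for cams in(("scene","top"),("top",),("scene",)):
    f=lambda p:sum(np.sum((rackmask(c,p)!=M[c])&~D[c]) for c in cams)
    p0=np.array([.583,.145,np.pi/2]);best=min((minimize(f,p0+[0,0,a],method="Nelder-Mead",options=dict(initial_simplex=p0+[0,0,a]+np.array([[0,0,0],[.006,0,0],[0,.006,0],[0,0,.05]]))) for a in(-.08,0,.08)),key=lambda r:r.fun)
    p=best.x;res.append(p);print(cams,p[:2],np.degrees(p[2]),best.fun,"bay+72",p[0]-.072*np.sin(p[2]),p[1]+.072*np.cos(p[2]))
print(fit_cart([.578,-.09]),fit_cart([.578,-.09],("top",)),fit_cart([.578,-.09],("scene",)))
p=res[0];e=im0.copy();cs,_=cv2.findContours(rackmask("top",p).astype(np.uint8),cv2.RETR_LIST,2);big=cv2.resize(e,None,fx=6,fy=6)
for q in cs: cv2.polylines(big,[q*6+3],True,(0,255,0),1)
cv2.imwrite("pics/rack.png",big[130*6:130*6+760,190*6:190*6+780][:600])if 0 else cv2.imwrite("pics/rack.png",big[160*6:260*6,185*6:285*6])
E
```

```text
scene spray_can 1
scene glue_bottle 3
top spray_can 0
top glue_bottle 1
card [0.51388574 0.13834456] ((513.9459838867188, 138.2152099609375), (49.740692138671875, 53.79696273803711), 4.959411144256592)
('scene', 'top') [0.58427071 0.14585123] 94.708042251025 578.0 bay+72 0.5125136425304166 0.13994158504644655Traceback (most recent call last):
  File "<stdin>", line 16, in <module>
  File "<stdin>", line 16, in <genexpr>
    res = _minimize_neldermead(fun, x0, args, callback, bounds=bounds,
                               **options)
    fxe = func(xe)
    fx = function(np.copy(x), *(wrapper_args + args))
  File "<stdin>", line 15, in <lambda>
  File "<stdin>", line 15, in <genexpr>
  File "h.py", line 18, in rackmask
    for b in BX: hull(m,proj(c,np.c_[p[0]+co*b[:,0]-si*b[:,1],p[1]+si*b[:,0]+co*b[:,1],b[:,2]]))
                        ~~~~^^^^^^^^^^^^^^^^^^^^^^^^^^^^^^^^^^^^^^^^^^^^^^^^^^^^^^^^^^^^^^^^^^^
  File "h.py", line 6, in proj
    k=env.calibration(c); return cv2.projectPoints(np.array(X,float).reshape(-1,1,3),cv2.Rodrigues(np.array(k["R"]))[0],np.array(k["t"],float),np.array(k["K"]),np.array(k["dist_coeffs"]))[0][:,0]
ValueError: time passes only in moves, steps and waits
```

```bash
sed -i 's/^def proj/import functools\ncal=functools.lru_cache(None)(lambda c:env.calibration(c))\ndef proj/; s/k=env.calibration(c)/k=cal(c)/' h.py
cat >> h.py <<'E'
def rows(pos,heading,tilt=45):
    """shift (1=300mm) and turn (1=pi/4) from now to TCP pos, tool leaning 'tilt' towards heading (deg)"""
    s=env.state();R0=Rn.from_euler("xyz",s["tcp_rot"],degrees=True)
    h=np.radians(heading);f=np.array([np.cos(h),np.sin(h),0]);t=np.radians(tilt)
    z=f*np.sin(t)-np.array([0,0,1])*np.cos(t); y=np.array([-f[1],f[0],0]); x=np.cross(y,z)
    Rt=Rn.from_matrix(np.c_[x,y,z]); rv=(Rt*R0.inv()).as_rotvec()
    print("clock",round(s["clock"],2),"shift",((np.array(pos)-s["tcp_pos"])/.3).round(4),"turn",(rv/(np.pi/4)).round(4),"deg",np.degrees(np.linalg.norm(rv)).round(1))
E
python3 - <<'E'
from h import *
for c in(("scene","top"),("top",),("scene",)): print(fit_cart([.578,-.09],c))
rows([.6,-.25,.2],114);rows([.6,-.25,.2],90,0)
E
```

```text
(array([ 0.57991802, -0.0914775 ]), np.float64(317.0), [1114, 1058])
(array([ 0.58270663, -0.09234206]), np.float64(59.0), [1026])
(array([ 0.57731372, -0.09100232]), np.float64(97.0), [1290])
clock 1.95 shift [ 1.2275  1.1015 -0.1386] turn [ 1.0294 -0.4183  1.9336] deg 100.4
clock 1.95 shift [ 1.2275  1.1015 -0.1386] turn [0.0000e+00 1.0000e-04 1.5164e+00] deg 68.2
```

Emit:
move_arm(targets="0.12 0.15 0.06 0.1 -0.04 0.19 0.655;0.25 0.3 0.06 0.2 -0.08 0.38 0.655;0.38 0.45 0.06 0.3 -0.12 0.57 0.655;0.5 0.6 0.06 0.4 -0.16 0.76 0.655;0.62 0.72 0.06 0.515 -0.21 0.97 0.655;0.62 0.72 0.06 0.515 -0.21 0.97 0.655;0.62 0.72 0.06 0.515 -0.21 0.97 0.655", force=10)

```text
clock: 2.82
tcp_pos: [0.4175, -0.3647, 0.2594]
tcp_rot: [169.6, 22.1, -116.0]
force: [-0.2, 0.4, 0.1]
grip_width: 0.0317
grip_force: 0.0
```

```bash
python3 -c "
from h import *
rows([.603,-.147,.28],112.4);s=env.state();print(s['q'].round(1),s['grip_width'])"
```

```text
clock 2.83 shift [0.6183 0.7257 0.0687] turn [ 0.5113 -0.2152  0.9295] deg 48.7
[-35.5  23.6   9.1 -19.6 -90.3  14.1] 0.03167428589249665
```

Emit:
move_arm(targets="0.12 0.15 0.07 0.1 -0.04 0.19 0.655;0.25 0.3 0.07 0.2 -0.08 0.38 0.655;0.37 0.43 0.07 0.3 -0.13 0.57 0.655;0.5 0.58 0.07 0.4 -0.17 0.75 0.655;0.58 0.67 0.07 0.51 -0.215 0.93 0.655;0.618 0.72 0.07 0.51 -0.215 0.93 0.655;0.618 0.726 0.07 0.51 -0.215 0.93 0.655;0.618 0.726 0.07 0.51 -0.215 0.93 0.655")

```text
clock: 3.82
tcp_pos: [0.6021, -0.1479, 0.2817]
tcp_rot: [-179.9, 44.9, -67.6]
force: [0.5, -0.4, 1.0]
grip_width: 0.0298
grip_force: 0.0
```

```bash
python3 -c "
from h import *
rows([.603,-.147,.029],112.4);s=env.state();print(s['q'].round(1),s['grip_width'],s['tcp_pos'])
cv2.imwrite('pics/a.png',env.capture('scene'))"
```

```text
clock 3.83 shift [ 0.0029  0.003  -0.8423] turn [0.0021 0.0017 0.0018] deg 0.1
[ -16.5   36.3   31.4  -36.5 -112.4   33. ] 0.029822056442604227 [ 0.60213561 -0.14789189  0.28168199]
```

View pics/a.png

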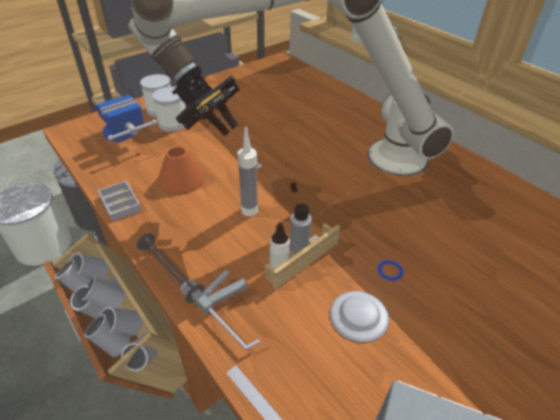

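The tool is leaning toward the cartridge, with the fingers at (225,120), and it is clear of the lamp shade at (180,170). I'll go straight down from here.

Emit:
move_arm(targets="0.003 0.003 -0.1 0 0 0 0.655;0.003 0.003 -0.2 0 0 0 0.655;0.003 0.003 -0.3 0 0 0 0.655;0.003 0.003 -0.4 0 0 0 0.655;0.003 0.003 -0.5 0 0 0 0.655;0.003 0.003 -0.6 0 0 0 0.655;0.003 0.003 -0.7 0 0 0 0.655;0.003 0.003 -0.77 0 0 0 0.655;0.003 0.003 -0.82 0 0 0 0.655;0.003 0.003 -0.84 0 0 0 0.655;0.003 0.003 -0.84 0 0 0 0.655")

```text
clock: 5.25
tcp_pos: [0.6042, -0.1459, 0.0288]
tcp_rot: [-179.9, 45.0, -67.5]
force: [0.1, 0.1, 0.6]
grip_width: 0.0302
grip_force: 0.0
```

```bash
python3 -c "
from h import *
s=env.state();print(s['q'].round(1),s['tcp_pos'],s['force'])
print(fit_cart([.58,-.091],('scene',)))
cv2.imwrite('pics/b.png',env.capture('scene')[60:240,120:360].repeat(3,0).repeat(3,1))"
```

```text
[-16.   49.8  18.7 -33.6 -90.6  47.9] [ 0.60419503 -0.14590796  0.02877227] [0.11339039 0.0947142  0.6392337 ]
(array([ 0.57840039, -0.08901074]), np.float64(95.0), [1256])
```

View pics/b.png

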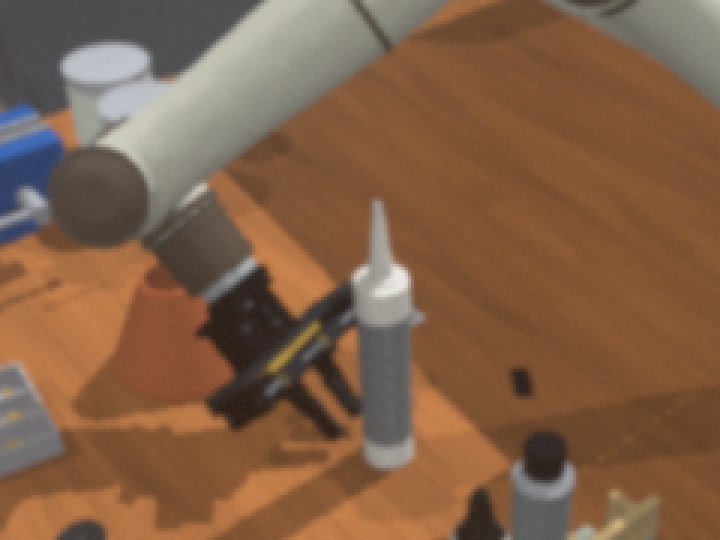

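The fingers are low, around (340,420), and aimed at the cartridge's foot at (388,455). Now a slow diagonal push.

Emit:
move_arm(targets="-0.005 0.0123 0 0 0 0 0.655;-0.010 0.0247 0 0 0 0 0.655;-0.015 0.037 0 0 0 0 0.655;-0.020 0.049 0 0 0 0 0.655;-0.025 0.0615 0 0 0 0 0.655;-0.030 0.074 0 0 0 0 0.655;-0.0355 0.086 0 0 0 0 0.655;-0.0405 0.0985 0 0 0 0 0.655;-0.0455 0.111 0 0 0 0 0.655;-0.051 0.123 0 0 0 0 0.655;-0.056 0.1355 0 0 0 0 0.655;-0.061 0.148 0 0 0 0 0.655")

```text
clock: 6.9
tcp_pos: [0.5856, -0.1011, 0.0285]
tcp_rot: [-179.9, 45.0, -67.5]
force: [1.2, -2.0, 0.1]
grip_width: 0.0302
grip_force: 1.0
```

```bash
python3 -c "
from h import *
s=env.state();print(s['tcp_pos'],s['force'],s['grip_width'])
print(fit_cart([.57,-.062],('scene',)),fit_cart([.57,-.062],('top',)))"
```

```text
[ 0.58562974 -0.10109024  0.02854011] [ 1.16426979 -1.98223559  0.0683462 ] 0.030166390537794848
(array([ 0.5692133 , -0.06113062]), np.float64(127.0), [1231]) (array([ 0.571138  , -0.06712512]), np.float64(379.0), [657])
```

Emit:
move_arm(targets="-0.0075 0.0185 0 0 0 0 0.655;-0.0155 0.037 0 0 0 0 0.655;-0.0235 0.0555 0 0 0 0 0.655;-0.031 0.074 0 0 0 0 0.655;-0.039 0.092 0 0 0 0 0.655;-0.047 0.1105 0 0 0 0 0.655;-0.0545 0.129 0 0 0 0 0.655;-0.0625 0.147 0 0 0 0 0.655;-0.070 0.1655 0 0 0 0 0.655;-0.078 0.184 0 0 0 0 0.655;-0.081 0.193 0 0 0 0 0.655;-0.083 0.197 0 0 0 0 0.655")

```text
clock: 8.6
tcp_pos: [0.5608, -0.0421, 0.0286]
tcp_rot: [-179.9, 45.0, -67.5]
force: [1.3, -2.0, 0.2]
grip_width: 0.03
grip_force: 1.0
```

```bash
python3 -c "
from h import *
s=env.state();print(s['tcp_pos'],s['force'],s['grip_width'])
print(fit_cart([.545,-.005],('scene',)),fit_cart([.545,-.005],('top',)))"
```

```text
[ 0.56078715 -0.04209583  0.02856353] [ 1.29378779 -1.95979839  0.18223849] 0.030019617081538514
(array([ 0.544812  , -0.00405158]), np.float64(86.0), [1320]) (array([ 0.54750327, -0.00931635]), np.float64(254.0), [727])
```

Emit:
move_arm(targets="-0.008 0.0185 0 0 0 0 0.655;-0.016 0.037 0 0 0 0 0.655;-0.024 0.0555 0 0 0 0 0.655;-0.032 0.074 0 0 0 0 0.655;-0.040 0.092 0 0 0 0 0.655;-0.048 0.1105 0 0 0 0 0.655;-0.056 0.129 0 0 0 0 0.655;-0.064 0.147 0 0 0 0 0.655;-0.072 0.1655 0 0 0 0 0.655;-0.080 0.184 0 0 0 0 0.655;-0.084 0.193 0 0 0 0 0.655;-0.086 0.197 0 0 0 0 0.655")

```text
clock: 10.3
tcp_pos: [0.535, 0.017, 0.0286]
tcp_rot: [-179.9, 45.0, -67.5]
force: [0.8, -1.9, -0.6]
grip_width: 0.0301
grip_force: 1.0
```

Emit:
move_arm(targets="0.012 -0.029 0 0 0 0 0.655;0.025 -0.060 0 0 0 0 0.655;0.05 -0.12 0 0 0 0 0.655;0.05 -0.12 0 0 0 0 0.655")

```text
clock: 10.8
tcp_pos: [0.5508, -0.021, 0.0282]
tcp_rot: [-179.9, 45.0, -67.6]
force: [0.0, -0.3, -0.2]
grip_width: 0.0299
grip_force: 0.0
```

```bash
python3 -c "
from h import *
s=env.state();print(s['tcp_pos'],s['force'],s['grip_width'])
print(fit_cart([.52,.054],('scene',)),fit_cart([.52,.054],('top',)),fit_cart([.52,.054]))
print(ground('top',[[0,0]])[0])
for c in ('scene','top'): print([(d['xyz'],d['p']) for d in env.tip_of(c,'cartridge')[:1]])
cv2.imwrite('pics/c.png',env.capture('top')[120:300,140:380].repeat(3,0).repeat(3,1))"
```

```text
[ 0.55077845 -0.02095778  0.02818685] [ 0.01009149 -0.26858505 -0.20582686] 0.029910736908331882
(array([0.51057704, 0.04488668]), np.float64(452.0), [975]) (array([0.52075355, 0.0503396 ]), np.float64(404.0), [504]) (array([0.51792487, 0.05165149]), np.float64(914.0), [984, 474])
[1.09729902 0.70148104]
[([0.5215, 0.0526, -0.001], 0.74)]
[([0.5193, 0.0537, 0.0031], 0.65)]
```

View pics/c.png

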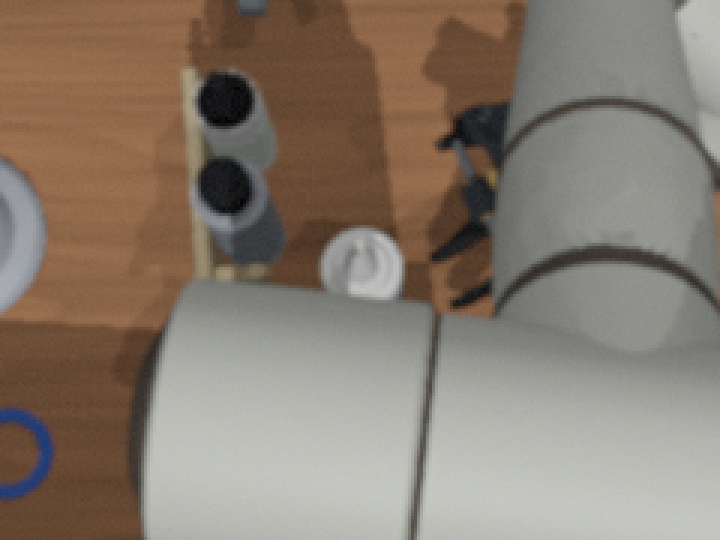

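The arm hides the bay in this view. The cartridge top is at (362,265), and the contact geometry and tip_of agree that its axis is about (0.520, 0.054), which is on the bay's centre line. I'll swing the tool to the bay's heading behind it.

```bash
python3 -c "
from h import *
rows([.525,-.009,.0288],94.8)"
```

```text
clock 11.35 shift [-0.0833  0.0331  0.0006] turn [-0.      0.0009 -0.3923] deg 17.7
```

Emit:
move_arm(targets="-0.02 0 0 0 0 -0.1 0.655;-0.04 0 0 0 0 -0.2 0.655;-0.06 0.01 0 0 0 -0.3 0.655;-0.08 0.02 0 0 0 -0.392 0.655;-0.083 0.033 0 0 0 -0.392 0.655;-0.083 0.033 0 0 0 -0.392 0.655")

```text
clock: 12.1
tcp_pos: [0.5256, -0.009, 0.0287]
tcp_rot: [-179.9, 45.0, -85.0]
force: [0.1, -0.2, 0.5]
grip_width: 0.0298
grip_force: 0.0
```

```bash
python3 -c "
from h import *
s=env.state();print(s['tcp_pos'],s['tcp_rot'],s['force'])
for c in ('scene','top'):
  env.capture(c)
  for l in('cartridge','card','rack'): print(c,l,[(d['xyz'],d['p']) for d in env.tip_of(c,l)[:1]])"
```

```text
[ 0.52556277 -0.00901809  0.02870664] [-179.88409241   44.97053402  -85.03152683] [ 0.06151563 -0.21943349  0.47489515]
scene cartridge [([0.5201, 0.0511, -0.0012], 0.83)]
scene card [([0.5108, 0.143, -0.0007], 0.47)]
scene rack [([0.5842, 0.1436, 0.0033], 0.81)]
top cartridge [([0.5188, 0.0533, -0.0], 0.83)]
top card [([0.5142, 0.1389, 0.0004], 0.62)]
top rack [([0.5827, 0.1422, 0.002], 0.65)]
```

Emit:
move_arm(targets="-0.001 0.013 0 0 0 0 0.655;-0.002 0.026 0 0 0 0 0.655;-0.0035 0.04 0 0 0 0 0.655;-0.0045 0.053 0 0 0 0 0.655;-0.006 0.067 0 0 0 0 0.655;-0.007 0.083 0 0 0 0 0.655;-0.0085 0.1 0 0 0 0 0.655;-0.010 0.12 0 0 0 0 0.655;-0.012 0.14 0 0 0 0 0.655;-0.0135 0.16 0 0 0 0 0.655;-0.015 0.18 0 0 0 0 0.655;-0.0165 0.195 0 0 0 0 0.655")

```text
clock: 14.0
tcp_pos: [0.5201, 0.0497, 0.0285]
tcp_rot: [-180.0, 45.0, -85.2]
force: [1.0, -2.2, -0.6]
grip_width: 0.03
grip_force: 1.0
```

```bash
python3 -c "
from h import *
s=env.state();print(s['tcp_pos'],s['force'],s['wrist_torque'])
for c in ('scene','top'):
  env.capture(c)
  for l in('cartridge','spray_can'): print(c,l,[(d['xyz'],d['p']) for d in env.tip_of(c,l)[:1]])
cv2.imwrite('pics/d.png',env.capture('scene')[120:300,180:420].repeat(3,0).repeat(3,1))"
```

```text
[0.52008157 0.04971029 0.02852639] [ 0.96100707 -2.23100252 -0.55828432] [-1.98521305 -0.10558313 -0.02509055]
scene cartridge [([0.5155, 0.0879, -0.0021], 0.9)]
scene spray_can [([0.5821, 0.1473, 0.0021], 0.96)]
top cartridge [([0.5885, 0.3816, -0.0011], 0.65)]
top spray_can [([0.5843, 0.1425, 0.0051], 0.72)]
```

View pics/d.png

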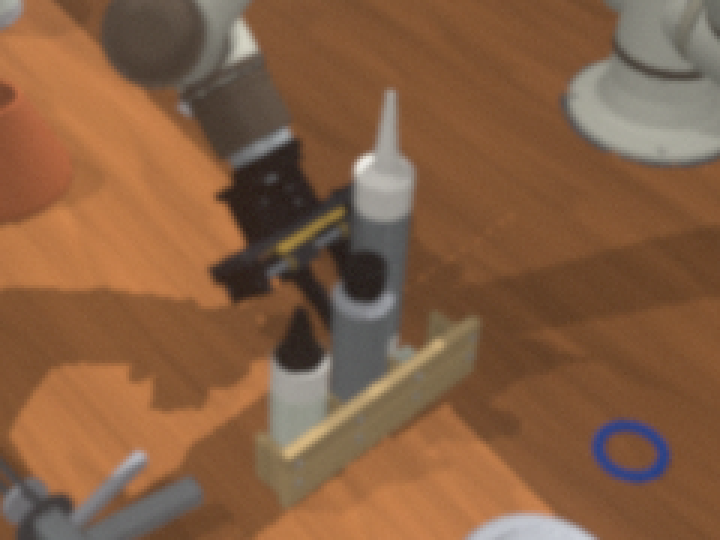

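The cartridge is upright at (385,200) and heading into the near bay, with the can and bottle undisturbed. I'll go on more slowly.

Emit:
move_arm(targets="-0.001 0.0133 0 0 0 0 0.655;-0.002 0.0267 0 0 0 0 0.655;-0.0035 0.04 0 0 0 0 0.655;-0.0045 0.0533 0 0 0 0 0.655;-0.0055 0.0667 0 0 0 0 0.655;-0.0065 0.08 0 0 0 0 0.655;-0.008 0.0933 0 0 0 0 0.655;-0.009 0.106 0 0 0 0 0.655;-0.010 0.117 0 0 0 0 0.655;-0.0105 0.127 0 0 0 0 0.655;-0.011 0.135 0 0 0 0 0.655;-0.0115 0.139 0 0 0 0 0.655")

```text
clock: 15.85
tcp_pos: [0.5167, 0.0911, 0.0286]
tcp_rot: [-179.9, 45.0, -85.2]
force: [0.4, -2.1, -1.3]
grip_width: 0.03
grip_force: 1.0
```

```bash
python3 -c "
from h import *
s=env.state();print(s['tcp_pos'],s['force'],s['wrist_torque'])
for c in ('scene','top'):
  env.capture(c)
  for l in('cartridge','spray_can'): print(c,l,[(d['xyz'],d['p']) for d in env.tip_of(c,l)[:1]])"
```

```text
[0.51671622 0.09111164 0.02857457] [ 0.38068768 -2.08335332 -1.27995839] [-1.93972905 -0.09752996  0.03856517]
scene cartridge [([0.5147, 0.1287, -0.001], 0.66)]
scene spray_can [([0.583, 0.1473, 0.0038], 0.71)]
top cartridge [([0.5135, 0.1271, 0.0008], 0.73)]
top spray_can [([0.5879, 0.1456, -0.0015], 0.67)]
```

Emit:
move_arm(targets="-0.0003 0.0033 0 0 0 0 0.655;-0.0006 0.0067 0 0 0 0 0.655;-0.0009 0.01 0 0 0 0 0.655;-0.0012 0.0133 0 0 0 0 0.655;-0.0015 0.0167 0 0 0 0 0.655;-0.0018 0.02 0 0 0 0 0.655;-0.0018 0.02 0 0 0 0 0.655")

```text
clock: 17.02
tcp_pos: [0.5161, 0.0971, 0.0286]
tcp_rot: [-180.0, 45.0, -85.2]
force: [0.0, -2.0, -0.1]
grip_width: 0.03
grip_force: 0.9
```

Emit:
move_arm(targets="-0.0002 0.0023 0 0 0 0 0.655;-0.0003 0.0045 0 0 0 0 0.655;-0.0004 0.0045 0 0 0 0 0.655")

```text
clock: 17.4
tcp_pos: [0.5161, 0.0984, 0.0286]
tcp_rot: [-179.9, 45.0, -85.2]
force: [-0.4, -2.4, 0.3]
grip_width: 0.0304
grip_force: 0.9
```

Emit:
move_arm(targets="-0.0001 0.0017 0 0 0 0 0.655;-0.0003 0.0033 0 0 0 0 0.655;-0.0003 0.0033 0 0 0 0 0.655")

```text
clock: 17.77
tcp_pos: [0.516, 0.0994, 0.0286]
tcp_rot: [-179.9, 45.0, -85.2]
force: [0.4, -1.8, -0.8]
grip_width: 0.0304
grip_force: 0.9
```

Emit:
move_arm(targets="-0.0001 0.0017 0 0 0 0 0.655;-0.0003 0.0033 0 0 0 0 0.655;-0.0003 0.0033 0 0 0 0 0.655")

```text
clock: 18.15
tcp_pos: [0.5159, 0.1003, 0.0286]
tcp_rot: [-179.9, 45.0, -85.2]
force: [-0.3, -2.6, 0.2]
grip_width: 0.03
grip_force: 0.9
```

```bash
python3 -c "
from h import *
s=env.state();print(s['tcp_pos'],s['force'],s['wrist_torque'])
for c in ('scene','top')*2:
  env.capture(c)
  for l in('cartridge','card'): print(c,l,[(d['xyz'],d['p']) for d in env.tip_of(c,l)[:1]])"
```

```text
[0.51589015 0.10032966 0.02857126] [-0.2934367  -2.64771621  0.19285279] [-1.87891527 -0.05603778 -0.02054038]
scene cartridge [([0.5118, 0.1401, -0.0021], 0.64)]
scene card []
top cartridge [([0.5103, 0.1362, 0.0006], 0.56)]
top card [([0.5136, 0.1413, -0.0048], 0.51)]
scene cartridge [([0.5113, 0.1391, -0.0044], 0.68)]
scene card [([0.6705, -0.3475, 0.0004], 0.44)]
top cartridge [([0.5127, 0.142, -0.0009], 0.64)]
top card [([0.5124, 0.1399, -0.0024], 0.53)]
```

Emit:
move_arm(targets="-0.0001 0.0017 0 0 0 0 0.655;-0.0003 0.0033 0 0 0 0 0.655;-0.0003 0.0033 0 0 0 0 0.655")

```text
clock: 19.12
tcp_pos: [0.5158, 0.1013, 0.0285]
tcp_rot: [-180.0, 45.0, -85.2]
force: [0.2, -1.9, 0.0]
grip_width: 0.0304
grip_force: 0.9
```

Emit:
move_arm(targets="-0.0001 0.0017 0 0 0 0 0.655;-0.0003 0.0033 0 0 0 0 0.655;-0.0003 0.0033 0 0 0 0 0.655")

```text
clock: 19.5
tcp_pos: [0.5158, 0.1019, 0.0285]
tcp_rot: [-179.9, 44.9, -85.2]
force: [0.0, -4.5, 0.3]
grip_width: 0.0301
grip_force: 1.8
```

The force rose to 4.5 N, so the cartridge has met the board. I'll back off.

Emit:
move_arm(targets="0.0005 -0.005 0 0 0 0 0.655;0.0015 -0.02 0 0 0 0 0.655;0.004 -0.05 0 0 0 0 0.655;0.009 -0.11 0 0 0 0 0.655;0.017 -0.2 0 0 0 0 0.655;0.025 -0.3 0 0 0 0 0.655;0.025 -0.35 0.1 0 0 0 0.655;0.025 -0.4 0.25 0 0 0 0.655;0.025 -0.5 0.4 0 0 0 0.655;0.025 -0.6 0.6 0 0 0 0.655;0.025 -0.7 0.8 0 0 0 0.655;0.025 -0.7 0.8 0 0 0 0.655")

```text
clock: 21.0
tcp_pos: [0.5242, -0.1111, 0.2729]
tcp_rot: [-179.3, 44.7, -84.8]
force: [0.7, 0.7, -0.8]
grip_width: 0.0298
grip_force: 0.0
```

```bash
python3 -c "
from h import *
print(env.state()['force'],fit_cart([.513,.14],('top',)))
for c in ('scene','top'):
  im=env.capture(c)
  for l in('cartridge','spray_can','glue_bottle','bracket','torch_switch','lamp_shade'): print(c,l,[(d['xyz'],d['p']) for d in env.tip_of(c,l)[:1]])
  cv2.imwrite(f'pics/e{c}.png',im)"
```

```text
[ 0.73508765  0.67936183 -0.75905698] (array([0.51506927, 0.14004578]), np.float64(63.0), [927])
scene cartridge [([0.5154, 0.1422, -0.0046], 0.68)]
scene spray_can [([0.5799, 0.1484, 0.0056], 0.61)]
scene glue_bottle [([0.6554, 0.1479, -0.0006], 0.59)]
scene bracket [([0.4352, -0.2984, -0.0018], 0.55)]
scene torch_switch [([0.4084, -0.0894, 0.0023], 0.4)]
scene lamp_shade [([0.674, -0.3479, 0.0008], 0.67)]
top cartridge [([0.5078, 0.138, -0.0008], 0.74)]
top spray_can [([0.5881, 0.1451, -0.0002], 0.9)]
top glue_bottle [([0.6508, 0.1498, -0.0017], 0.79)]
top bracket []
top torch_switch [([0.5092, 0.1405, -0.0009], 0.53)]
top lamp_shade []
```

View pics/escene.png

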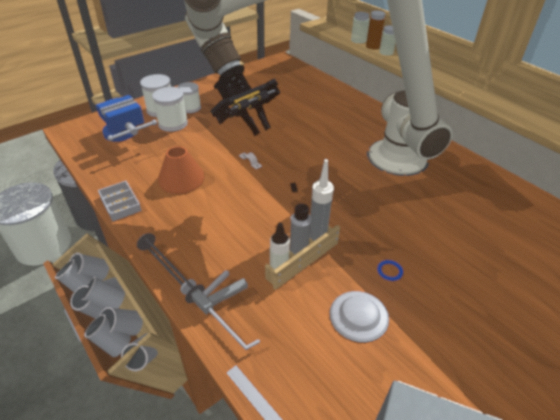

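View pics/etop.png

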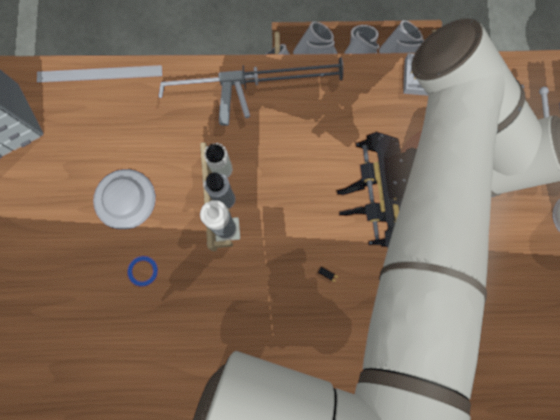

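The cartridge stands upright against the back board, at (320,210) in the scene view and (215,215) in the top view. The other items are where they were and the arm is clear, so I'm handing in.

```bash
python3 -c "
from station import env
print(env.close_job())"
```

```text
the job is handed in; nothing more can be done
None
```

The cartridge now stands upright in the empty bay against the back board, the arm is clear, nothing else appeared to have moved in the last pictures, and the job is handed in; the judge's verdict was not shown.

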